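# Unlock the tip box and hold the key turned

### The arm

A 6-joint arm with a two-finger parallel gripper is mounted at the origin on a cart in front of the work surface, level with it; the furniture and walls round the work are solid. World frame = base frame: x ahead of the robot, y to its left, z up, the work surface at z = 0. Lengths are in m, angles in rad, forces in N, time in s.
With the tool pointing down it reaches from about 0.3 to 0.775 m from the base axis. Payload 14.6 kg.
Tool frame: the origin (TCP) lies at the very end of the fingers, on their centre line; the grasp point (between the pads) lies 19 mm behind it (ctrl.grasp_offset is the distance from the TCP to the grasp point, in m); z points along the fingers, y is the line along which they close (so a half turn about z gives the same grasp; the last joint's range is limited). The gripper opens to 94 mm and grips with 3 to 60 N. Pads are 16 mm wide; open, the fingers measure 119 mm over their backs; the gripper's body (75 mm by 177 mm) begins 78 mm behind the grasp point.
Start: joints at [1.111, 0.3, 1.521, -0, 1.321, -0.067], TCP at [0.211, 0.508, 0.176] pointing down, gripper open.
Joint ranges: [-3.03, 3.03], [-0.79, 2.21], [0.23, 2.52], [-1.04, 4.18], [0, 3.07], [-2.55, 2.55]. Speed limits (rad/s): [2.22, 2.22, 2.57, 3.14, 3.14, 3.14].

### API

Orientations are given as [roll, pitch, yaw] about the fixed x, y, z axes, in that order (R = Rz(yaw) Ry(pitch) Rx(roll)).
In Python, from station import ctrl gives the robot as it stands.
- The arm moves only by the tool step_arm, never from a script. Its argument "plan" is a list that holds one entry, the list of rows, each a list of 6 numbers: the shift along the tool's x, y, z in units of 30 mm (1.0 is 30 mm), then the turn, a rotation vector about the tool's x, y, z in units of 6 degrees (1.0 is 6 degrees). In form: [[[dx, dy, dz, wx, wy, wz], ...]]. A call has 1 to 8 rows; each row is the pose to reach, as a shift and turn from the pose commanded when the call began, along the tool's axes at that moment; what a row does not reach only later rows make up. A row lasts 1/12 s, in which the tool goes at most 41.7 mm and 7.16 degrees, less where a joint would pass 70% of its speed; a pose out of reach is approached as far as the arm can. A call with a gripper value outside its range is refused whole. "grip" is the opening, from 0 (shut) to 1 (fully open), set as the call begins (left out, the last holds). The fingers move at their own pace and stop on an object; "squeeze" is the grip in N (left out, the last holds). Time passes only in rows, so rows that repeat a pose let the fingers close. It gives the time, the measured TCP pose, the force, the opening and the grip force at its end, in the units of the state.
- ctrl.get_obs(): the state, without advancing time (a new reading comes with each control period).
- ctrl.camera(name): name is "scene" or "top"; returns the picture (400x640x3 uint8, red, green, blue); there is no depth.
- ctrl.camera_model(name): a dict with "intrinsics" (3x3 intrinsics, pixels), "R" (3x3) and "t" (3): a world point X has camera coordinates R X + t. Camera axes: x right, y down, z forward; pixel columns grow to the right and rows downward; lengths in m; the calibration is good to about 2 mm. A picture is of the moment at which its call begins. camera_model takes no time and is no camera call.
- ctrl.hand_in(): hands the job in; it is judged then, once.
Trained networks look in the newest picture that a camera, given by its name, has taken for a name from the list of things; names that differ only in an ending like _2 or _b are one class to them, and where a whole thing is asked for, a point or a joint stands for the part that bears it (a point fixed in the world has none). Each returns a list of dicts, best first, with "confidence" (0 to 1); they miss things now and then, are a little off and sometimes report something else, mostly with a low value. They report only what shows in the picture. A call takes as long as a camera call. They do not tell look-alikes from the thing itself.
- ctrl.masks_of(query, camera): "pixels" (400x640 bool, what is visible of it) and "at" ([column, row] in pixels, amid what is visible of it).
- ctrl.place_of(query, camera): "at" ([column, row] in pixels: a listed point, or the origin of a listed thing).
The state is a dict: "time_s": time; "qpos": joint angles; "joint_vel": joint speeds; "tau": joint torques, N m; "ee_pos": TCP position; "eef_rot": TCP orientation; "force": force on the tool from outside, world axes, zero at the start; "moment": the same for the moment, N m; "grip_width": finger opening in m; "grip_force": force on a finger pad.
Only numpy, scipy, OpenCV 4.12 (cv2) and the standard library are available. Lean on these libraries where they do the work, as an engineer would, in place of code of your own. Each camera call takes 0.05 s, during which the arm holds its last target. There are 200 camera calls.

### The job

Unlock the tip box so that I can lift its lid: slide the keyhole cover on its lock face all the way back to its end stop, take the key with the square bow out of the wooden key block, and push it straight down into the keyhole until its collar sits on the lock face, wiggling it a little if the pins stick. Then turn the key clockwise (seen from above), about a quarter turn, to its stop, and finish with the gripper still gripping the key and holding it turned, because the lock springs back if it is let go. Leave the other key in the block and do not disturb the cups, glasses and tools standing around.

Things in the scene. Friction and masses are not known exactly. Their poses are not given: they have to be found in the camera images.
- tip_box: Grey steel tip box, fixed, 140 mm deep (its x), 190 mm wide (y). Origin at the centre of its underside; at yaw 0 its front faces the robot (-x), y points left. Left 120 mm: lid with coin slot, top 62 mm high. Right 70 mm: lock case, its flat top (lock face) 75 mm high. A steel spring bolt reaches from the case over the lid's edge and draws back 14 mm as the key turns.
- keyhole (a point): Keyhole centre on the lock face, 75 mm above the counter; axes parallel to the box's, at x -30, y -60 mm in its frame. A slot 17 mm (along x) by 7 mm (y) through the 7.5 mm thick face, with a 45 degree lead-in 3 mm deep (23 x 13 mm at the face). The key turns only when home and cannot be drawn out while turned.
- cover (a joint): Travel of the keyhole cover in m: 0 = closed over the keyhole, 0.042 = end stop, keyhole free. It slides along the box's +x (away from the box's front) and stays where it is left; about 2.5 N moves it. It starts nearly or fully closed.
- cover_grip (a point): Middle of the cover's black ribbed grip: a bar 10 mm thick along the box's x (the way it slides), 26 mm along y, from 3 to 18 mm above the lock face (this point: 10 mm). Pinch it front and back, or push it from the front. It starts 18 to 24 mm behind the keyhole's centre. Guide rails 5 mm high run 15 to 20 mm either side of the centre line.
- plug (a joint): Turn of the lock's plug in rad: 0 = locked (slot along the box's x), grows clockwise seen from above to a stop at 1.40 (80 degrees). A spring turns it back with about 0.02 N m at 0 and 0.06 N m at the stop. There is up to 0.1 rad of play between key and plug.
- pins (a point): In the plug, 20 mm under the keyhole's centre: two sprung, sticky pins that catch one edge of the blade's stepped tip, about 16 and 7 mm before the key is home. A light push stops there: either wiggle the key 1 mm to and fro along the slot while pushing with about 6 to 9 N, or push on steadily with 10 to 20 N. The plug's slot is 17 x 6.2 mm.
- box_key: Key of the tip box, steel, 40 to 85 g, with a square bow; stands blade down in a slot of the key block. Origin on its axis at the underside of its collar (a disc 24 mm across, 3 mm thick), so it lies at point keyhole when home. z up along the axis, x along the width of blade and bow. Fits the keyhole either way round (x or -x forward).
- box_key_grip (a point): Centre of the key's square bow, 31 mm above the key's origin. The bow is flat, 30 mm wide (key's x), 9 mm thick (y) and 34 mm high, from 14 to 48 mm above the origin; grip it across the thickness. Below it a 9 mm round stem runs down to the collar.
- box_key_tip (a point): Tip of the key's blade, 32.5 mm below the key's origin. Under the collar comes a 6 mm round neck to 10 mm below, then the flat blade, 14 mm wide (key's x) by 5 mm thick (y), to 27 mm below, stepping down to 11.5 x 4.4 mm (to 29 mm below) and to an 8 x 3 mm tip.
- other_key: Another steel key in the other slot of the block, with a round bow (disc 34 mm across, 9 mm thick, centre 31 mm above its origin at the collar's underside); it does not turn in this lock and stays in the block.
- key_block: Dark wooden key block, fixed, 136 x 52 mm and 42 mm high, long side along its x, origin at the centre of its underside. Two slots 16.5 x 7.5 mm, 36 mm deep, long side along x, at x -34 and +34 mm; a key stands in each, collar on the block's top, top of the bow 90 mm above the counter. Which key stands in which slot varies.
- espresso_cup_0: White espresso cup, 63 x 89 x 50 mm, origin at the centre of its underside; a thing that stands round the work and is to be left alone.
- espresso_cup_1: White espresso cup, 63 x 89 x 50 mm, origin at the centre of its underside; a thing that stands round the work and is to be left alone.
- espresso_cup_2: Dark blue-green espresso cup, 63 x 88 x 50 mm, origin at the centre of its underside; a thing that stands round the work and is to be left alone.
- shot_glass_0: Shot glass, 48 mm across, 61 mm high, origin at the centre of its underside; a thing that stands round the work and is to be left alone.
- shot_glass_1: Shot glass, 48 mm across, 61 mm high, origin at the centre of its underside; a thing that stands round the work and is to be left alone.
- distributor: Round grey levelling tool, 62 mm across, 32 mm high, origin at the centre of its underside; a thing that stands round the work and is to be left alone.
- dosing_cup: Steel dosing cup, 60 mm across, 59 mm high, origin at the centre of its underside; a thing that stands round the work and is to be left alone.
- tape_roll: Roll of tan tape lying flat, 96 mm across, 25 mm high, origin at the centre of its underside; a thing that stands round the work and is to be left alone.
- portafilter_a: Portafilter with a black handle, 208 x 78 x 104 mm, origin at the centre of its underside; a thing that stands round the work and is to be left alone.
- cupping_spoon_0: Steel spoon lying flat, 138 x 28 x 12 mm, origin at the centre of its underside; a thing that stands round the work and is to be left alone.
Things that resemble listed ones, but are neither listed nor needed, are in the scene too. Leave any purple or yellow look-alike of the box_key alone.

How it is judged:
On the way, in this order (a step that is already met when the one before it is completed fails the run):
1. the keyhole cover is slid to its end stop (value of joint cover above 0.038 m), for 0.2 s.
2. the square-bowed key is home in the keyhole, not yet turned (z of box_key in the frame of keyhole between -0.003 and 0.0025 m and horizontal distance between box_key and keyhole below 0.004 m and angle between box_key's own z axis and vertical below 0.15 rad and value of joint cover above 0.038 m and value of joint plug below 0.5 rad), for 0.1 s.
3. the key has turned the plug about a quarter (z of box_key in the frame of keyhole between -0.003 and 0.0025 m and horizontal distance between box_key and keyhole below 0.004 m and angle between box_key's own z axis and vertical below 0.15 rad and value of joint cover above 0.038 m and value of joint plug above 1.2 rad), for 0.2 s.
At the end, for the whole second after the job is handed in: The cover is within 4 mm of its end stop, the square-bowed key is home (collar within 2.5 mm of the lock face, axis within 4 mm of the keyhole's centre and upright within 0.15 rad), the plug is turned beyond 1.2 rad and at rest, and the fingers still grip the key (more than 2 N) (all of step 3 and velocity of joint plug between -0.2 and 0.2 rad/s and contact force between the fingers and box_key above 2 N); the arm keeps its last pose, push and grip.
It fails at once if the other key is pulled out or shifted (distance of other_key from where it was at the start of the episode above 0.012 m).
It fails at once if a thing standing around is pushed away (distance of any of espresso_cup_0, espresso_cup_1, espresso_cup_2, shot_glass_0, shot_glass_1, distributor, dosing_cup, tape_roll, portafilter_a, cupping_spoon_0 from where it was at the start of the episode above 0.02 m).
It also fails if it takes over 61 s, if anything falls off the work surface, if the arm or the gripper's body presses on something with over 40 N, if the wrist force passes 120 N, or if a joint passes its speed limit or range.

## Working session

There is one attempt and no reset: what is moved stays moved. The work goes in short steps, Python scripts to look and compute and a tool call to move; the robot and the scene stay as the last step left them, time stands still between calls to the robot, and variables do not carry over. Pictures are saved under pics/ and viewed, at most 10 in all, crops included, and the job is handed in when it is done.

Besides the shell and the picture viewer there is one more tool, called after "Call:" by a JSON object that holds its "api" and its "payload". step_arm: Moves the arm, as the interface text tells. Its arguments: {"type":"object","properties":{"plan":{"type":"array","items":{"type":"array","items":{"type":"array","items":{"type":"number"}}}},"grip":{"type":"number"},"squeeze":{"type":"number"}},"required":["plan"]}

```bash
mkdir -p pics
cat > h.py <<'E'
import numpy as np, cv2
from station import ctrl
def snap(n,f):
    im=ctrl.camera(n); cv2.imwrite('pics/'+f,im[:,:,::-1]); return im
def ray(n,uv):
    m=ctrl.camera_model(n);K,R,t=[np.array(m[k]) for k in('intrinsics','R','t')]
    d=R.T@np.linalg.inv(K)@np.array([uv[0],uv[1],1.]); return -R.T@t,d/np.linalg.norm(d)
def atz(n,uv,z):
    c,d=ray(n,uv); return c+d*(z-c[2])/d[2]
def tri(p):
    A=0;b=0
    for n,uv in p:
        c,d=ray(n,uv);P=np.eye(3)-np.outer(d,d);A=A+P;b=b+P@c
    x=np.linalg.solve(A,b)
    return x,[np.linalg.norm((np.eye(3)-np.outer(d,d))@(x-c)) for c,d in [ray(*q) for q in p]]
def proj(n,X):
    m=ctrl.camera_model(n);x=np.array(m['intrinsics'])@(np.array(m['R'])@X+np.array(m['t']));return x[:2]/x[2]
E
python3 - <<'E'
from h import *
a=snap('scene','s0.png');b=snap('top','t0.png')
for n in('scene','top'):
    for q in('keyhole','cover_grip','box_key_grip','box_key','other_key','key_block','tip_box'):
        print(n,q,[(np.round(r['at'],1).tolist(),round(r['confidence'],2)) for r in ctrl.place_of(q,n)[:4]])
E
```

```text
scene keyhole [([365.6, 243.6], 0.7)]
scene cover_grip [([373.6, 237.6], 0.69)]
scene box_key_grip [([279.6, 197.6], 0.75), ([246.5, 178.2], 0.7), ([210.1, 188.0], 0.4)]
scene box_key [([280.5, 209.5], 0.67), ([215.1, 190.6], 0.59), ([249.3, 190.2], 0.53)]
scene other_key [([426.9, 320.6], 0.73), ([266.7, 191.7], 0.49)]
scene key_block [([259.0, 204.2], 0.85)]
scene tip_box [([352.9, 258.5], 0.57)]
top keyhole [([391.5, 225.2], 0.94), ([247.3, 214.9], 0.55)]
top cover_grip [([392.2, 217.8], 0.55), ([358.2, 255.6], 0.29)]
top box_key_grip [([236.3, 214.1], 0.61), ([221.3, 242.1], 0.6), ([280.2, 211.3], 0.54)]
top box_key [([285.4, 220.2], 0.62), ([370.7, 219.6], 0.6), ([221.4, 245.7], 0.56), ([241.6, 214.5], 0.37)]
top other_key [([256.7, 206.5], 0.59), ([298.8, 264.7], 0.39)]
top key_block [([249.4, 213.3], 0.89)]
top tip_box [([372.8, 220.9], 0.86)]
```

View pics/s0.png

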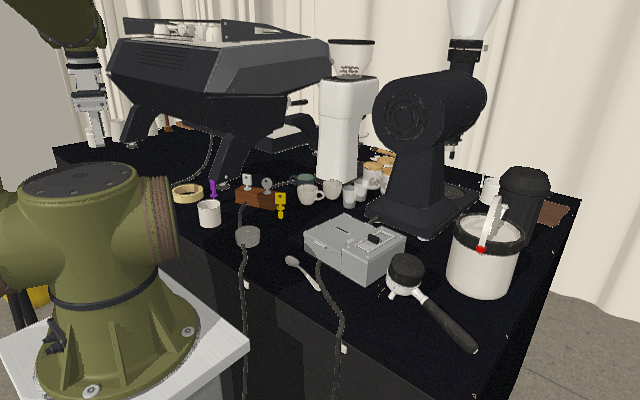

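View pics/t0.png

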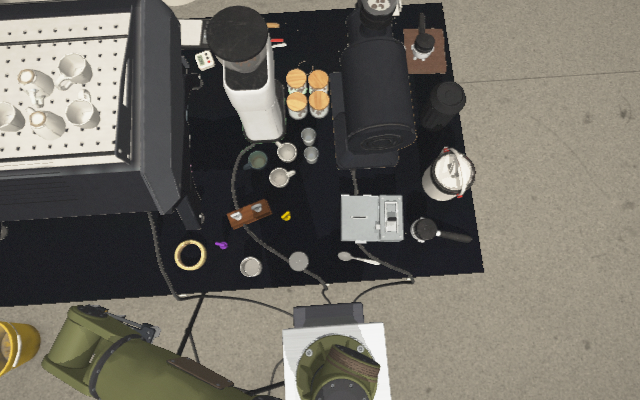

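Run:
```python
from h import *
s=cv2.imread('pics/s0.png');t=cv2.imread('pics/t0.png')
f=lambda a,x,y,w,h,k:cv2.resize(a[y:y+h,x:x+w],(w*k,h*k),interpolation=cv2.INTER_CUBIC)
A=np.vstack([np.hstack([f(s,225,165,65,50,6),f(t,220,190,65,50,6)]),np.hstack([f(s,300,205,110,85,4)[:300,:390],f(t,338,188,72,56,6)[:300,:390]])])
cv2.imwrite('pics/c0.png',A)
o=ctrl.get_obs();print(o['ee_pos'],o['eef_rot'],o['force'],o['time_s'])
k,r=tri([('scene',(246.5,178.2)),('top',(236.3,214.1))]);print('grip',k,r)
print('kh',tri([('scene',(365.6,243.6)),('top',(391.5,225.2))]))
print('cg',tri([('scene',(373.6,237.6)),('top',(392.2,217.8))]))
print('block',atz('scene',(259,204.2),0),atz('top',(249.4,213.3),0))
print('box',atz('scene',(352.9,258.5),0),atz('top',(372.8,220.9),0))
for q,z in(('tip_box',.0),('key_block',0.042)):
    m=ctrl.masks_of(q,'top')[0];p=m['pixels'].astype(np.uint8)
    (c,_,_)=cv2.minAreaRect(cv2.findNonZero(p));B=cv2.boxPoints(cv2.minAreaRect(cv2.findNonZero(p)))
    print(q,B.round(1).tolist(),[atz('top',b,.06 if q=='tip_box' else z)[:2].round(4).tolist() for b in B])
for q in('espresso_cup','shot_glass','distributor','dosing_cup','tape_roll','portafilter_a','cupping_spoon_0'):
    print(q,[(atz('top',r['at'],0)[:2].round(3).tolist(),round(r['confidence'],2)) for r in ctrl.place_of(q,'top')[:4]])
```

```text
[0.21054773 0.50811699 0.17648129] [ 3.14151422e+00 -5.96260605e-06  2.74878648e+00] [0.5648057  0.3296063  0.67924225] 0.8
grip [0.51293724 0.27755434 0.0750129 ] [np.float64(0.0016988419615554555), np.float64(0.0016988419615553167)]
kh (array([ 0.44341022, -0.20162021,  0.07874549]), [np.float64(0.0017862099364239841), np.float64(0.0017862099364240043)])
cg (array([ 0.46589223, -0.20566973,  0.08537429]), [np.float64(0.0009409664168402052), np.float64(0.0009409664168401901)])
block [0.51840212 0.23425772 0.        ] [0.52789071 0.24844133 0.        ]
box [ 0.47563795 -0.14915771  0.        ] [ 0.47335205 -0.15833003  0.        ]
tip_box [[340.0, 194.0], [402.0, 194.0], [402.0, 243.0], [340.0, 243.0]] [[0.5588, -0.0534], [0.5446, -0.2512], [0.3891, -0.2332], [0.4028, -0.0406]]
key_block [[224.8000030517578, 212.60000610351562], [264.70001220703125, 196.39999389648438], [271.8999938964844, 214.0], [232.0, 230.3000030517578]] [[0.5278, 0.3202], [0.5723, 0.1898], [0.5126, 0.1691], [0.4691, 0.2985]]
espresso_cup [([0.692, 0.22], 0.86), ([0.724, 0.116], 0.7), ([0.64, 0.133], 0.54)]
shot_glass [([0.698, 0.039], 0.61), ([0.763, 0.032], 0.52)]
distributor [([0.345, 0.096], 0.71)]
dosing_cup [([0.354, 0.242], 0.91)]
tape_roll [([0.409, 0.432], 0.85), ([0.521, 0.246], 0.19)]
portafilter_a [([0.419, -0.369], 0.89)]
cupping_spoon_0 [([0.355, -0.103], 0.44), ([0.349, 0.239], 0.43), ([0.474, -0.162], 0.35)]
```

View pics/c0.png

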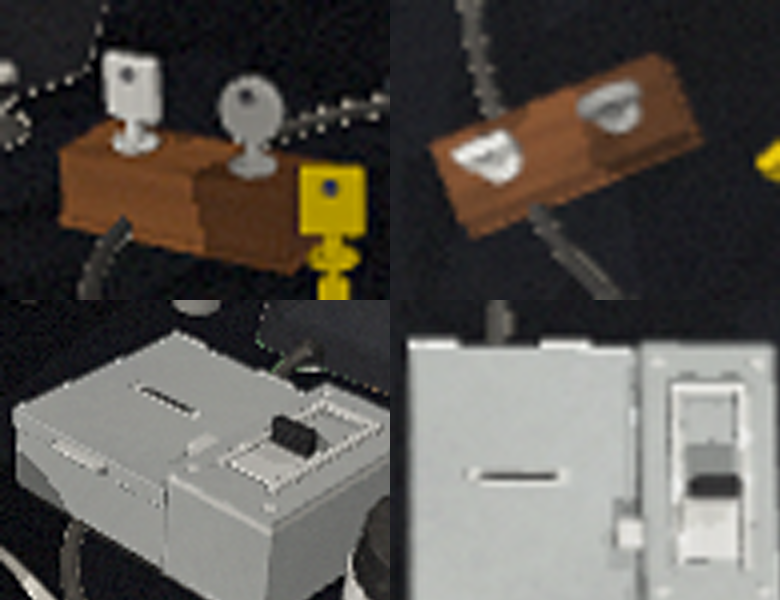

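The scene crop shows the square-bowed key in the left slot (top ≈236,214), the round one to its right, and the cover grip at (392,218) in top. Next I fit the box and block outlines in both views.

```bash
cat > fit.py <<'E'
from h import *
from scipy.optimize import minimize
from scipy.ndimage import map_coordinates,gaussian_filter
ims={n:cv2.cvtColor(cv2.imread(f'pics/{f}0.png'),cv2.COLOR_BGR2LAB).astype(float) for n,f in(('scene','s'),('top','t'))}
def G(n,s):
    return np.sqrt(sum(cv2.Sobel(gaussian_filter(ims[n][:,:,k],s),cv2.CV_64F,1,0)**2+cv2.Sobel(gaussian_filter(ims[n][:,:,k],s),cv2.CV_64F,0,1)**2 for k in range(3)))
def pts(segs):
    u=np.linspace(.03,.97,40)[:,None]
    return np.vstack([np.array(a)+u*(np.array(b)-np.array(a)) for a,b in segs])
def rect(x0,x1,y0,y1,z):
    c=[(x0,y0,z),(x1,y0,z),(x1,y1,z),(x0,y1,z)];return [(c[i],c[(i+1)%4]) for i in range(4)]
box=rect(-.07,.07,-.095,-.025,.075)+rect(-.07,.07,-.025,.095,.062)
blk=rect(-.068,.068,-.026,.026,.042)
def fit(P,x0,cams):
    P=pts(P)
    for s in(2.5,1.2,.7):
        g={n:G(n,s) for n in cams}
        def cost(p):
            c,si=np.cos(p[2]),np.sin(p[2]);X=np.c_[P[:,0]*c-P[:,1]*si+p[0],P[:,0]*si+P[:,1]*c+p[1],P[:,2]];v=0
            for n in cams:
                m=ctrl.camera_model(n);q=(X@np.array(m['R']).T+m['t'])@np.array(m['intrinsics']).T;q=q[:,:2]/q[:,2:]
                v-=map_coordinates(g[n],[q[:,1],q[:,0]],order=1).mean()/g[n].max()
            return v
        r=minimize(cost,x0,method='Nelder-Mead',options=dict(initial_simplex=np.array(x0)+np.array([[0,0,0],[.008,0,0],[0,.008,0],[0,0,.06]]),xatol=1e-5));x0=r.x
    return r.x,r.fun
if __name__=='__main__':
    for nm,P,x0 in(('box',box,[.474,-.150,-.077]),('blk',blk,[.520,.244,-1.24])):
        for cams in(['scene'],['top'],['scene','top']):
            x,f=fit(P,x0,cams);print(nm,cams,x.round(4),round(f,3))
            c,s=np.cos(x[2]),np.sin(x[2]);R=np.array([[c,-s],[s,c]])
            for l in([(-.03,-.06)] if nm=='box' else [(-.034,0)]):print('   pt',(R@l+x[:2]).round(4))
E
python3 fit.py
```

```text
box ['scene'] [ 0.4746 -0.1475 -0.0954] -0.266
   pt [ 0.4391 -0.2044]
box ['top'] [ 0.4757 -0.1453 -0.0763] -0.414
   pt [ 0.4412 -0.2029]
box ['scene', 'top'] [ 0.4757 -0.1461 -0.0859] -0.665
   pt [ 0.4406 -0.2033]
blk ['scene'] [ 0.5363  0.2448 -1.2109] -0.264
   pt [0.5243 0.2767]
blk ['top'] [ 0.5167  0.2414 -1.2287] -0.253
   pt [0.5053 0.2734]
blk ['scene', 'top'] [ 0.5178  0.2408 -1.2219] -0.492
   pt [0.5062 0.2728]
```

```bash
cat >> h.py <<'E'
from scipy.spatial.transform import Rotation as Ro
def go(p,yaw,cur=None):
    o=ctrl.get_obs();R0=Ro.from_euler('xyz',o['eef_rot']);p0=np.array(o['ee_pos'])
    d=R0.inv().apply(np.array(p)-p0)/.03
    w=(R0.inv()*Ro.from_euler('xyz',[np.pi,0,yaw])).as_rotvec()/np.radians(6)
    print('row',np.r_[d,w].round(3).tolist(),'t',o['time_s'])
BX=np.array([.441,-.2025]);BY=-.083
def bx(dx,dy,z): c,s=np.cos(BY),np.sin(BY);return [BX[0]+c*dx-s*dy,BX[1]+s*dx+c*dy,z]
E
python3 -c "
from h import *
print(tri([('scene',(247.2,179.7)),('top',(236.3,214.1))]))
go(bx(-.006,0,.15),np.pi+BY)"
```

```text
(array([0.5146742 , 0.27819739, 0.0693649 ]), [np.float64(0.000838807300602099), np.float64(0.0008388073006021412)])
row [-15.974, -19.004, 0.881, -0.0, -0.0, -2.958] t 1.25
```

Call:
{"api": "step_arm", "payload": {"plan": [[[-1,-1.2,0,0,0,0],[-2,-2.4,0.1,0,0,0],[-3,-3.6,0.2,0,0,0],[-4,-4.8,0.3,0,0,0],[-5,-6,0.3,0,0,0],[-6,-7.1,0.3,0,0,0],[-7,-8.3,0.3,0,0,0],[-8,-9.5,0.3,0,0,0]]], "grip": 0, "squeeze": 20}}

```text
time_s: 1.92
ee_pos: [0.3113, 0.1888, 0.1677]
eef_rot: [3.141, 0.001, 2.749]
force: [2.5, -0.1, 0.4]
grip_width: 0.0439
grip_force: 0.0
```

Call:
{"api": "step_arm", "payload": {"plan": [[[-1,-1.2,0,0,0,-0.5],[-2,-2.4,0.1,0,0,-1],[-3,-3.6,0.2,0,0,-1.5],[-4,-4.8,0.3,0,0,-2],[-5,-6,0.3,0,0,-2.5],[-6,-7.1,0.3,0,0,-2.96],[-7,-8.3,0.3,0,0,-2.96],[-7.9,-9.4,0.3,0,0,-2.96]]]}}

```text
time_s: 2.58
ee_pos: [0.4119, -0.1293, 0.1587]
eef_rot: [-3.141, 0.001, 3.059]
force: [1.6, 1.7, 0.2]
grip_width: 0.0005
grip_force: 0.0
```

```bash
python3 -c "
from h import *
o=ctrl.get_obs();print(o['ee_pos'],o['eef_rot'],o['force'],o['grip_width'],o['qpos'])
go(bx(-.006,0,.085),np.pi+BY)"
```

```text
[ 0.41193248 -0.12928639  0.15871741] [-3.14143245e+00  6.64034044e-04  3.05869232e+00] [1.5951671  1.68782809 0.16939216] 0.0005315212470306163 [-3.89024540e-01  4.98982696e-02  1.85777845e+00  5.01914778e-05
  1.23323449e+00 -1.87693708e+00]
row [-0.966, -2.351, 2.458, -0.002, 0.006, 0.001] t 2.5833
```

Call:
{"api": "step_arm", "payload": {"plan": [[[-0.5,-1,0,0,0,0],[-0.97,-2,0,0,0,0],[-0.97,-2.35,0,0,0,0],[-0.97,-2.35,0.5,0,0,0],[-0.97,-2.35,1,0,0,0],[-0.97,-2.35,1,0,0,0],[-0.97,-2.35,1,0,0,0]]]}}

```text
time_s: 3.17
ee_pos: [0.4346, -0.1991, 0.1285]
eef_rot: [3.141, -0.001, 3.059]
force: [-0.2, 0.0, 1.0]
grip_width: 0.0005
grip_force: 0.0
```

```bash
python3 -c "
from h import *
go(bx(-.006,0,.085),np.pi+BY);print(ctrl.get_obs()['ee_pos'])
a=snap('scene','s1.png');b=snap('top','t1.png')
f=lambda a,x,y,w,h,k:cv2.resize(a[y:y+h,x:x+w,::-1],(w*k,h*k),interpolation=cv2.INTER_CUBIC)
e=ctrl.get_obs()['ee_pos'];print(proj('scene',e),proj('top',e))
cv2.imwrite('pics/c1.png',np.hstack([f(a,325,190,80,90,5),f(b,350,180,60,90,5)[:, :390]]))"
```

```text
row [-0.024, -0.095, 1.45, 0.005, -0.01, 0.004] t 3.1667
[ 0.43459171 -0.19914028  0.12851637]
[365.35885029 223.72509764] [393.73880477 225.98133723]
```

View pics/c1.png

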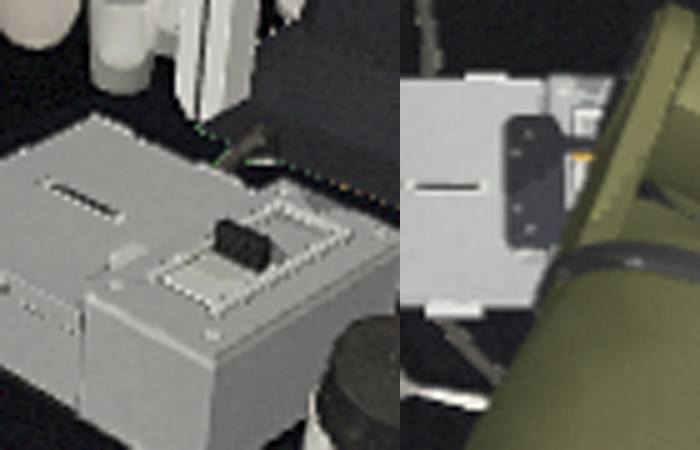

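```bash
python3 -c "
from h import *
a=snap('scene','s2.png');o=ctrl.get_obs();e=np.array(o['ee_pos']);print(e,o['time_s'],o['grip_width'])
for z in(.1085,.1285,.15):print(z,proj('scene',[e[0],e[1],z]))
s1=cv2.imread('pics/s1.png').astype(int);s2=a[:,:,::-1].astype(int);print(np.abs(s1-s2).max(), (np.abs(s1-s2).sum(2)>60).sum())
m=ctrl.camera_model('scene');R,t=np.array(m['R']),np.array(m['t']);print(-R.T@t, m['intrinsics'])
for X in ([.2105,.508,.176],):print('start tcp',proj('scene',X))
w=(np.abs(cv2.imread('pics/s0.png').astype(int)-s2).sum(2)>60);w=w[:, 340:385];ys=np.where(w.any(1))[0];print(ys[ys<260][-12:]);
for y in range(206,230,2):print(y,np.where(w[y])[0]+340)
"
```

```text
[ 0.43532429 -0.19951693  0.12958569] 3.3167 0.00043599434354034584
0.1085 [364.59403328 232.49543403]
0.1285 [365.36327911 224.1512799 ]
0.15 [366.20937206 214.97355066]
220 1587
[-0.15397191 -0.56143367  0.50262009] [[374.24960775   0.         315.52227357]
 [  0.         374.24960775 201.35933588]
 [  0.           0.           1.        ]]
start tcp [102.94916898 151.22184848]
[202 203 204 205 206 207 208 209 210 211 212 213]
206 [360 361 362 363 364 365 366 367 368 369 370 371 372 373 374 375]
208 [360 361 362 363 364 365 366 367 368 369 370 371 372 373 374]
210 [361 362 363 364 365 366 367 368 369 370 371 372]
212 [363 364 365 366 367 368]
214 []
216 []
218 []
220 []
222 []
224 []
226 []
228 []
```

```bash
python3 -c "
from h import *
for z in(.129,.154):print(z,atz('scene',(365.5,213.5),z))
for z in(.2,.23,.27,.3):print(z,atz('top',(377,216),z),atz('top',(370.5,203),z),atz('top',(370.5,229.5),z))
m=ctrl.camera_model('top');R,t=np.array(m['R']),np.array(m['t']);print(-R.T@t)
a=cv2.imread('pics/s2.png');cv2.imwrite('pics/c2.png',cv2.resize(a[60:280,300:440],(560,880))[:600]);
cv2.imwrite('pics/c2.png',cv2.resize(a[110:230,330:410],(400,600),interpolation=cv2.INTER_CUBIC))
"
```

```text
0.129 [ 0.47521869 -0.1728699   0.129     ]
0.154 [ 0.43311772 -0.19886983  0.154     ]
0.2 [ 0.45761094 -0.14174619  0.2       ] [ 0.49580245 -0.12727437  0.2       ] [ 0.42112987 -0.11989901  0.2       ]
0.23 [ 0.4529458  -0.13692891  0.23      ] [ 0.49006546 -0.12286325  0.23      ] [ 0.41748859 -0.11569488  0.23      ]
0.27 [ 0.44672563 -0.13050588  0.27      ] [ 0.48241613 -0.11698176  0.27      ] [ 0.41263356 -0.11008938  0.27      ]
0.3 [ 0.44206049 -0.1256886   0.3       ] [ 0.47667914 -0.11257064  0.3       ] [ 0.40899229 -0.10588526  0.3       ]
[0.2913877  0.02989806 1.26892922]
```

View pics/c2.png

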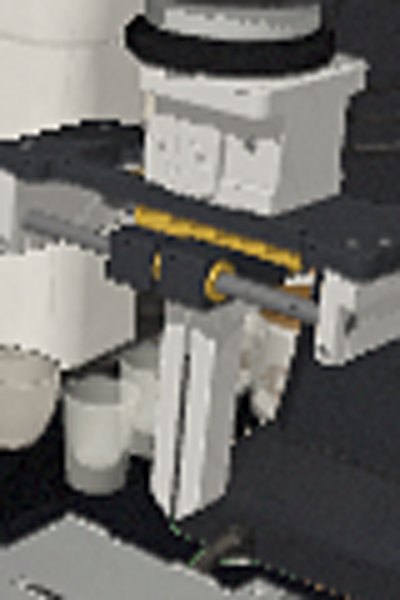

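The visible fingertip (365,213) sits ~25 mm higher than the reported TCP would project. I'll let contact force decide: descend to 85 mm and push gently.

Call:
{"api": "step_arm", "payload": {"plan": [[[0,0,0.4,0,0,0],[0,-0.05,0.8,0,0,0],[0,-0.08,1.2,0,0,0],[0,-0.08,1.47,0,0,0],[0,-0.08,1.47,0,0,0],[0,-0.08,1.47,0,0,0]]]}}

```text
time_s: 3.82
ee_pos: [0.4349, -0.2019, 0.0849]
eef_rot: [-3.141, 0.0, 3.059]
force: [0.4, -0.1, 0.7]
grip_width: -0.0001
grip_force: 0.0
```

```bash
python3 -c "
from h import *
o=ctrl.get_obs();print(o['force']);go(bx(-.006,0,.085),np.pi+BY)
a=snap('scene','s3.png');cv2.imwrite('pics/c3.png',cv2.resize(a[150:270,330:410,::-1],(400,600),interpolation=cv2.INTER_CUBIC))
print(proj('scene',o['ee_pos']))
"
```

```text
[ 0.43776433 -0.10845465  0.68969862]
row [-0.004, -0.002, -0.003, -0.001, 0.002, 0.004] t 3.8167
[364.54062052 242.59773536]
```

View pics/c3.png

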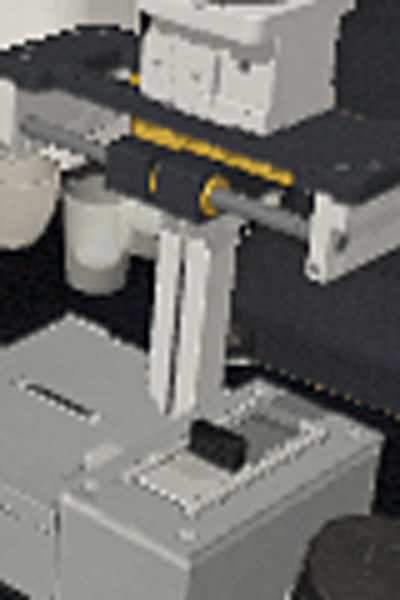

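Call:
{"api": "step_arm", "payload": {"plan": [[[-0.2,0,0,0,0,0],[-0.4,0,0,0,0,0],[-0.6,0,0,0,0,0],[-0.8,0,0,0,0,0],[-0.8,0,0,0,0,0]]]}}

```text
time_s: 4.28
ee_pos: [0.4598, -0.2041, 0.0845]
eef_rot: [-3.141, 0.0, 3.059]
force: [-1.0, -0.1, -0.3]
grip_width: 0.0007
grip_force: 0.0
```

```bash
python3 -c "
from h import *
o=ctrl.get_obs();print(o['force'],o['ee_pos'])
a=snap('scene','s4.png');s3=cv2.imread('pics/s3.png')
for q in('cover_grip','keyhole'):print([(r['at'],round(r['confidence'],2)) for r in ctrl.place_of(q,'scene')])
print(np.abs(a[:,:,::-1].astype(int)-s3)[236:255,366:380].sum(2))
"
```

```text
[-1.0223993  -0.07329606 -0.26381866] [ 0.45977542 -0.20406955  0.0845097 ]
[([372.4, 238.1], 0.71)]
[([366.0, 243.4], 0.72)]
[[  4   2  15  79  51  65  34  37  27  41  79 123 128 135]
 [  3   3   4   3  39  42  26  58  24  25  53  20  24 134]
 [  3   3  16  11  11  12  24  16   7   3  17  12  22  72]
 [  1   2   7   7   8   9   6   2  13  10  11   1  28   4]
 [  5   6   2   3   6   3   5   4  12  19   3  18  16   3]
 [  2   1   1   3   2   2   3  16  13   6  12  12   2   7]
 [  6   1   1   4   4   9  17   7  10  14  19   2  12   5]
 [  5   4   2   3   1   3   1   4   2   4   4  15   4   2]
 [  3   2   5   3   3   2   3   5   6   3   3   5   3   3]
 [  1   2   2   7   5   0   3   2   3   1   2   3   1   4]
 [  2   2   2   0   3   3   4   1   0   2   2   1   1   4]
 [  4   2   3   3   1   0   2   2   2   2   3  10   6   1]
 [  3   1   1   4   2   3   3   3   2   2   5   1   3   6]
 [  4   2   3   2   2   1   7   2   3  10   2   5   3   3]
 [  2   2   3   2   6   6   0   2   3   0   3   4   3   2]
 [  5   1   3   1   2   1   3   0   6   2   1   3   2   4]
 [  2   2   4   4   2   4   2   7   7   0   9   6   5   4]
 [  2   2   1   6   2   3   4   2   3   1   3   6   1   6]
 [  1   2   1   1   3   4   6   2   6   5   3  11   1   4]]
```

Call:
{"api": "step_arm", "payload": {"plan": [[[0.4,0,0,0,0,0],[0.8,0,0,0,0,0],[0.8,0,0.2,0,0,0],[0.8,0,0.4,0,0,0],[0.8,0,0.5,0,0,0],[0.8,0,0.5,0,0,0]]]}}

```text
time_s: 4.93
ee_pos: [0.4347, -0.2018, 0.0685]
eef_rot: [3.141, -0.001, 3.059]
force: [0.5, 0.7, -0.5]
grip_width: 0.0004
grip_force: 0.0
```

```bash
python3 -c "
from h import *
o=ctrl.get_obs();e=np.array(o['ee_pos']);print(o['force'],e)
a=snap('scene','s5.png');cv2.imwrite('pics/c5.png',cv2.resize(a[150:270,330:410,::-1],(400,600),interpolation=cv2.INTER_CUBIC))
for z in(0,.01,.02,.025,.03):print(z,proj('scene',e+[0,0,z]))
"
```

```text
[ 0.52333373  0.71541804 -0.49970341] [ 0.43473349 -0.20182171  0.06846337]
0 [363.8394529  249.17236553]
0.01 [364.21051082 245.19310613]
0.02 [364.58558197 241.17080837]
0.025 [364.77464292 239.14330131]
0.03 [364.96473183 237.1047702 ]
```

View pics/c5.png

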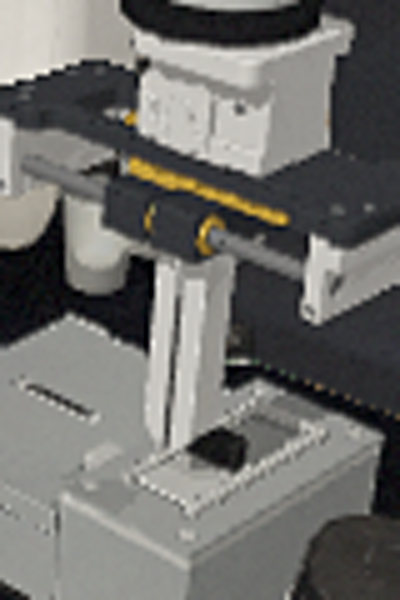

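Call:
{"api": "step_arm", "payload": {"plan": [[[0,0,0.15,0,0,0],[0,0,0.27,0,0,0],[0,0,0.27,0,0,0],[0,0,0.27,0,0,0]]]}}

```text
time_s: 5.32
ee_pos: [0.4347, -0.2019, 0.0611]
eef_rot: [3.141, -0.0, 3.059]
force: [0.7, -0.6, 0.0]
grip_width: 0.0001
grip_force: 0.0
```

Call:
{"api": "step_arm", "payload": {"plan": [[[-0.2,0,0,0,0,0],[-0.4,0,0,0,0,0],[-0.6,0,0,0,0,0],[-0.8,0,0,0,0,0],[-0.9,0,0,0,0,0],[-1,0,0,0,0,0]]]}}

```text
time_s: 5.82
ee_pos: [0.465, -0.2045, 0.0613]
eef_rot: [3.142, -0.0, 3.059]
force: [-2.4, -0.1, 1.7]
grip_width: 0.0005
grip_force: 1.4
```

Call:
{"api": "step_arm", "payload": {"plan": [[[-0.1,0,0,0,0,0],[-0.2,0,0,0,0,0],[-0.3,0,0,0,0,0],[-0.4,0,0,0,0,0],[-0.5,0,0,0,0,0],[-0.6,0,0,0,0,0],[-0.65,0,0,0,0,0],[-0.65,0,0,0,0,0]]]}}

```text
time_s: 6.48
ee_pos: [0.4844, -0.2061, 0.0613]
eef_rot: [-3.142, 0.0, 3.059]
force: [-0.8, -0.4, 0.6]
grip_width: 0.0002
grip_force: 0.1
```

Call:
{"api": "step_arm", "payload": {"plan": [[[-0.05,0,0,0,0,0],[-0.1,0,0,0,0,0],[-0.1,0,0,0,0,0]]]}}

```text
time_s: 6.73
ee_pos: [0.4853, -0.2061, 0.0609]
eef_rot: [3.141, -0.005, 3.059]
force: [-15.3, 0.8, 7.6]
grip_width: 0.0004
grip_force: 7.3
```

Call:
{"api": "step_arm", "payload": {"plan": [[[0.1,0,-0.3,0,0,0],[0.1,0,-1.3,0,0,0],[0.1,0,-2.3,0,0,0],[0.1,0,-3,0,0,0],[0.1,0,-3,0,0,0],[0.1,0,-3,0,0,0]]], "grip": 0.45}}

```text
time_s: 7.23
ee_pos: [0.4847, -0.2063, 0.1524]
eef_rot: [-3.141, 0.003, 3.059]
force: [-0.0, 1.0, -0.4]
grip_width: 0.037
grip_force: 0.0
```

Run:
```python
from h import *
o=ctrl.get_obs();print(o['ee_pos'],ctrl.grasp_offset)
a=snap('scene','s6.png');b=snap('top','t6.png')
for n in('scene','top'):
  for q in('cover_grip','keyhole','key_block','box_key_grip','box_key'):
    print(n,q,[(np.round(r['at'],1).tolist(),round(r['confidence'],2)) for r in ctrl.place_of(q,n)[:4]])
for q in('box_key','other_key'):
  for r in ctrl.masks_of(q,'scene')[:4]:
    y,x=np.where(r['pixels']);print(q,r['confidence'],x.min(),x.max(),y.min(),y.max(),r['at'])
# block corner overlays
from fit import *
for x in([.5178,.2408,-1.2219],[.5167,.2414,-1.2287],[.527,.2445,-1.22]):
  c,s=np.cos(x[2]),np.sin(x[2])
  print(x,[[proj(n,[x[0]+c*u-s*v,x[1]+s*u+c*v,.042]).round(1).tolist() for u,v in((-.068,-.026),(.068,-.026),(.068,.026),(-.068,.026))] for n in('scene','top')])
f=lambda a,x,y,w,h,k:cv2.resize(a[y:y+h,x:x+w,::-1],(w*k,h*k),interpolation=cv2.INTER_CUBIC)
cv2.imwrite('pics/c6.png',np.vstack([np.hstack([f(a,225,165,64,45,6),f(b,220,190,64,45,6)]),np.hstack([f(a,325,205,96,75,4),f(b,338,188,64,50,6)])]))
```

```text
[ 0.48467475 -0.20628697  0.1523734 ] 0.0188
scene cover_grip [([381.8, 232.7], 0.46)]
scene keyhole [([362.1, 246.9], 0.67)]
scene key_block [([260.9, 204.7], 0.56), ([247.6, 190.0], 0.48)]
scene box_key_grip [([246.5, 176.9], 0.53), ([281.7, 202.5], 0.47), ([229.7, 195.8], 0.44)]
scene box_key [([222.4, 197.7], 0.64), ([283.8, 208.2], 0.61), ([313.9, 205.4], 0.61), ([244.1, 190.8], 0.58)]
top cover_grip [([312.0, 159.4], 0.17)]
top keyhole [([389.2, 225.8], 0.84), ([250.6, 267.5], 0.56)]
top key_block [([251.1, 213.4], 0.97), ([438.3, 232.8], 0.52)]
top box_key_grip [([266.1, 197.7], 0.62), ([234.0, 215.0], 0.48), ([220.3, 222.8], 0.44)]
top box_key [([276.8, 210.0], 0.56), ([237.5, 213.3], 0.44), ([217.8, 231.2], 0.41)]
box_key 0.48 220 233 194 197 [227.4, 196.7]
box_key 0.41 279 289 201 212 [282.1, 209.6]
[0.5178, 0.2408, -1.2219] [[[232.7, 190.6], [273.2, 198.3], [281.0, 191.6], [241.7, 184.4]], [[232.8, 229.9], [272.2, 212.8], [266.0, 198.3], [226.9, 215.2]]]
[0.5167, 0.2414, -1.2287] [[[232.3, 190.5], [272.6, 198.4], [280.6, 191.7], [241.4, 184.4]], [[232.5, 230.2], [272.0, 213.3], [266.0, 198.8], [226.7, 215.4]]]
[0.527, 0.2445, -1.22] [[[234.3, 189.4], [274.6, 196.9], [282.3, 190.4], [243.2, 183.3]], [[231.6, 227.2], [270.9, 210.0], [264.7, 195.6], [225.7, 212.5]]]
```

View pics/c6.png

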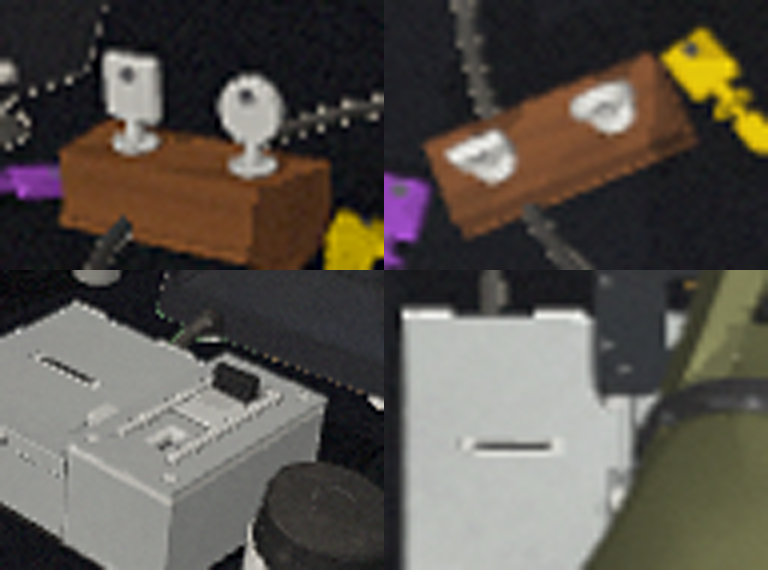

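Run:
```python
from h import *
from scipy.optimize import minimize
def brown(f,x0,y0,x1,y1):
    m=np.zeros((400,640),np.uint8)
    for i in(0,6):
        h=cv2.cvtColor(cv2.imread(f'pics/{f}{i}.png'),cv2.COLOR_BGR2HSV)
        k=((h[...,0]<=14)&(h[...,1]>110)&(h[...,2]>38)).astype(np.uint8);m[y0:y1,x0:x1]|=k[y0:y1,x0:x1]
    m=cv2.morphologyEx(m,cv2.MORPH_OPEN,np.ones((2,2)))
    n,l,st,_=cv2.connectedComponentsWithStats(m);i=1+st[1:,4].argmax();m=(l==i).astype(np.uint8)
    H=cv2.convexHull(cv2.findNonZero(m));print(f,st[i],H[:,0].tolist());return H
HH={'scene':brown('s',225,165,290,215),'top':brown('t',220,190,285,235)}
S=8
def fill(P):
    im=np.zeros((70*S,70*S),np.uint8);cv2.fillPoly(im,[np.round(P).astype(int)],1);return im
tgt={};off={'scene':(223,160),'top':(216,180)}
for n,H in HH.items():
    P=H[:,0].astype(float)+.5   # pixel blocks: expand by half px
    q=np.vstack([P+d for d in([-.5,-.5],[.5,.5],[-.5,.5],[.5,-.5])])
    tgt[n]=fill(cv2.convexHull(((q-off[n])*S).astype(np.float32))[:,0])
def cost(p,cams):
    c,s=np.cos(p[2]),np.sin(p[2]);v=0
    for n in cams:
        Q=np.array([proj(n,[p[0]+c*u-s*w,p[1]+s*u+c*w,z]) for u in(-.068,.068) for w in(-.026,.026) for z in(0,.042)])+.5
        v+=(fill(cv2.convexHull(((Q-off[n])*S).astype(np.float32))[:,0])!=tgt[n]).sum()/S/S
    return v
for cams in(['scene'],['top'],['scene','top']):
    x0=np.array([.52,.244,-1.23])
    for k in(1,.3):
        r=minimize(cost,x0,args=(cams,),method='Nelder-Mead',options=dict(initial_simplex=x0+k*np.array([[0,0,0],[.01,0,0],[0,.01,0],[0,0,.08]])));x0=r.x
    print(cams,x0.round(4),r.fun,'key',(x0[:2]-.034*np.array([np.cos(x0[2]),np.sin(x0[2])])).round(4))
print('bow from scene',atz('scene',(247.2,179.7),.073),atz('scene',(247.3,179.7),.073),'collar',atz('scene',(225+134/6,165+142/6),.044))
print('keyhole scene',[atz('scene',p,.075).round(4) for p in((367,248),(362.1,246.9),(368,247.5))],proj('scene',[.441,-.2025,.075]),proj('top',[.441,-.2025,.075]))
```

```text
s [236 186  45  25 767] [[280, 203], [279, 206], [275, 210], [268, 210], [253, 207], [239, 204], [236, 203], [236, 190], [242, 186], [246, 186], [253, 187], [264, 189], [280, 192]]
t [228 200  45  30 579] [[272, 214], [271, 215], [267, 217], [255, 222], [238, 229], [234, 229], [232, 227], [230, 223], [228, 217], [228, 214], [235, 211], [255, 203], [263, 200], [265, 200], [267, 201], [270, 207], [272, 212]]
['scene'] [ 0.5179  0.2375 -1.2175] 65.046875 key [0.5062 0.2694]
['top'] [ 0.5198  0.2427 -1.2486] 34.828125 key [0.5091 0.275 ]Traceback (most recent call last):
  File "<stdin>", line 29, in <module>
    res = _minimize_neldermead(fun, x0, args, callback, bounds=bounds,
                               **options)
    fxr = func(xr)
    fx = function(np.copy(x), *(wrapper_args + args))
  File "<stdin>", line 23, in cost
  File "h.py", line 17, in proj
    m=ctrl.camera_model(n);x=np.array(m['intrinsics'])@(np.array(m['R'])@X+np.array(m['t']));return x[:2]/x[2]
ValueError: time passes only in moves, steps and waits
```

Run:
```python
from h import *
print('bow from scene',atz('scene',(247.2,179.7),.073).round(4),'bow top edge mid',atz('scene',(225+135/6,165+53/6),.09).round(4),'collar',atz('scene',(225+134/6,165+142/6),.044).round(4))
print('other bow',atz('scene',(225+252/6,165+108/6),.073).round(4),'collar',atz('scene',(225+254/6,165+163/6),.044).round(4))
print('top key collar/bow',atz('top',(220+(488-384)/6,190+158/6),.055).round(4),'other',atz('top',(220+(606-384)/6,190+106/6),.055).round(4))
print('keyhole scene',[atz('scene',p,.075).round(4) for p in((367,248),(362.1,246.9),(368,247.5))],proj('scene',[.441,-.2025,.075]),proj('top',[.441,-.2025,.075]))
print(ctrl.get_obs()['time_s'])
```

```text
bow from scene [0.5084 0.2716 0.073 ] bow top edge mid [0.5128 0.2741 0.09  ] collar [0.5069 0.2717 0.044 ]
other bow [0.5323 0.21   0.073 ] collar [0.5313 0.2088 0.044 ]
top key collar/bow [0.5106 0.2776 0.055 ] other [0.5342 0.2142 0.055 ]
keyhole scene [array([ 0.4343, -0.2096,  0.075 ]), array([ 0.4308, -0.1994,  0.075 ]), array([ 0.4374, -0.21  ,  0.075 ])] [365.99533817 245.54311002] [391.23331203 226.5197445 ]
7.9333
```

Run:
```python
from h import *
g=cv2.cvtColor(cv2.imread('pics/s6.png'),cv2.COLOR_BGR2GRAY)
print('cols 352..384');
for r in range(238,258):print(r,g[r,352:386].tolist())
m=ctrl.camera_model('scene')
c,s=np.cos(BY),np.sin(BY)
for nm,(x,y) in dict(kh=(0,0),rimF=(-.0115,0),rimB=(.0115,0),rimL=(0,.0065),rimR=(0,-.0065),slF=(-.0085,0),slB=(.0085,0)).items():
    print(nm,proj('scene',[.441+c*x-s*y,-.2025+s*x+c*y,.075]).round(1))
```

```text
cols 352..384
238 [160, 155, 152, 152, 151, 150, 149, 149, 150, 148, 149, 150, 151, 165, 176, 175, 162, 138, 152, 176, 175, 175, 174, 175, 157, 157, 159, 156, 158, 160, 159, 164, 169, 143]
239 [175, 170, 157, 149, 149, 145, 147, 146, 146, 149, 150, 164, 178, 175, 160, 119, 153, 184, 178, 176, 175, 175, 173, 171, 173, 174, 175, 160, 160, 160, 163, 177, 177, 180]
240 [173, 173, 160, 145, 147, 145, 148, 148, 158, 162, 177, 174, 181, 131, 126, 111, 113, 149, 184, 186, 178, 174, 171, 173, 172, 175, 174, 175, 176, 176, 175, 175, 173, 174]
241 [161, 145, 144, 147, 148, 141, 150, 161, 206, 175, 185, 134, 127, 136, 150, 152, 152, 136, 116, 146, 181, 183, 179, 176, 173, 175, 175, 177, 176, 170, 178, 170, 176, 173]
242 [148, 148, 148, 145, 150, 112, 164, 176, 188, 163, 125, 119, 125, 150, 149, 149, 149, 150, 150, 149, 114, 155, 197, 182, 184, 178, 177, 175, 175, 130, 197, 174, 184, 138]
243 [147, 149, 150, 152, 165, 178, 174, 160, 129, 148, 109, 149, 149, 147, 154, 154, 155, 149, 148, 150, 149, 149, 113, 152, 219, 184, 176, 172, 174, 174, 174, 162, 126, 136]
244 [150, 147, 162, 177, 175, 168, 1
[... 1839 characters left out ...]
, 148, 128, 110, 121, 130, 129, 122, 110, 110]
255 [179, 184, 176, 163, 166, 152, 149, 147, 149, 149, 148, 148, 147, 148, 154, 148, 152, 150, 152, 150, 151, 151, 150, 150, 126, 120, 122, 133, 130, 118, 106, 110, 111, 112]
256 [148, 172, 179, 182, 176, 172, 156, 149, 148, 148, 148, 150, 151, 146, 188, 175, 172, 147, 150, 150, 151, 149, 150, 131, 110, 121, 134, 121, 112, 111, 109, 109, 109, 112]
257 [149, 147, 155, 170, 179, 183, 175, 162, 151, 148, 147, 151, 149, 132, 172, 182, 183, 136, 149, 151, 147, 127, 110, 122, 135, 134, 126, 110, 112, 113, 109, 108, 107, 109]
kh [366.  245.5]
rimF [362.6 247.5]
rimB [369.3 243.6]
rimL [363.6 244.3]
rimR [368.4 246.8]
slF [363.5 247. ]
slB [368.5 244.1]
```

```bash
python3 -c "
from h import *
go([.5085,.273,.15],np.pi-1.22)"
```

```text
row [0.51, 15.982, 0.043, -0.0, 0.0, 10.859] t 7.9333
```

Call:
{"api": "step_arm", "payload": {"plan": [[[0,1.2,0,0,0,1.1],[0.1,2.4,0,0,0,2.2],[0.2,3.6,0,0,0,3.3],[0.2,4.8,0,0,0,4.4],[0.3,6,0,0,0,5.5],[0.3,7.2,0,0,0,6.6],[0.4,8.4,0,0,0,7.7],[0.4,9.6,0,0,0,8.8]]], "grip": 0.45}}

```text
time_s: 8.6
ee_pos: [0.4954, 0.0795, 0.1515]
eef_rot: [3.141, 0.0, 2.147]
force: [0.7, -0.3, 0.3]
grip_width: 0.0423
grip_force: 0.0
```

```bash
python3 -c "
from h import *
go([.5085,.273,.15],np.pi-1.22)"
```

```text
row [5.172, 3.88, 0.051, 0.003, 0.002, 2.152] t 8.6
```

Call:
{"api": "step_arm", "payload": {"plan": [[[1,0.8,0,0,0,0.6],[2,1.5,0,0,0,1.2],[3,2.3,0,0,0,1.8],[4,3,0,0,0,2.15],[5,3.7,0,0,0,2.15],[5.1,3.8,0,0,0,2.15],[5.1,3.8,0,0,0,2.15],[5.1,3.8,0,0,0,2.15]]]}}

```text
time_s: 9.27
ee_pos: [0.5068, 0.2678, 0.1511]
eef_rot: [-3.141, 0.0, 1.928]
force: [0.7, -0.1, 0.1]
grip_width: 0.0425
grip_force: 0.0
```

Run:
```python
from h import *
o=ctrl.get_obs();e=np.array(o['ee_pos']);print(e)
go([.5085,.273,.0295],np.pi-1.22)
a=snap('scene','s7.png');print('tip pred with +24.5',proj('scene',e+[0,0,.0245]),proj('scene',e))
R=Ro.from_euler('xyz',o['eef_rot']).as_matrix()
for k in(-1,1):print('finger',proj('scene',e+[0,0,.0245]+k*R[:,1]*.027))
cv2.imwrite('pics/c7.png',cv2.resize(a[100:220,200:300,::-1],(500,600),interpolation=cv2.INTER_CUBIC))
```

```text
[0.50684223 0.26783534 0.15110328]
row [0.143, 0.114, 4.053, -0.005, 0.003, 0.061] t 9.2667
tip pred with +24.5 [245.69439297 147.20177028] [246.16828184 155.31645749]
finger [240.83856743 149.79416139]
finger [250.34811816 144.71727498]
```

View pics/c7.png

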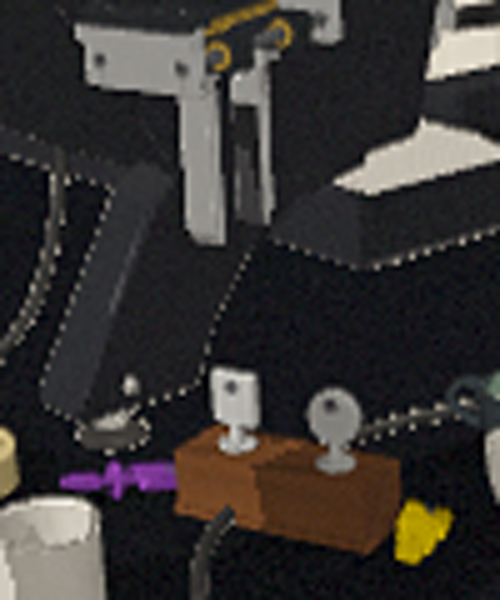

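Call:
{"api": "step_arm", "payload": {"plan": [[[0.14,0.11,0.5,0,0,0.06],[0.14,0.11,1.2,0,0,0.06],[0.14,0.11,2,0,0,0.06],[0.14,0.11,2.8,0,0,0.06],[0.14,0.11,3.5,0,0,0.06],[0.14,0.11,4,0,0,0.06],[0.14,0.11,4.05,0,0,0.06],[0.14,0.11,4.05,0,0,0.06]]]}}

```text
time_s: 9.98
ee_pos: [0.5086, 0.2721, 0.0298]
eef_rot: [-3.141, 0.0, 1.92]
force: [0.5, 0.5, 0.6]
grip_width: 0.0425
grip_force: 0.0
```

Call:
{"api": "step_arm", "payload": {"plan": [[[0,0,0,0,0,0],[0,0,0,0,0,0],[0,0,0,0,0,0],[0,0,0,0,0,0],[0,0,0,0,0,0]]], "grip": 0.12, "squeeze": 10}}

```text
time_s: 10.4
ee_pos: [0.5088, 0.2734, 0.0304]
eef_rot: [3.141, -0.0, 1.921]
force: [0.1, 1.3, 0.3]
grip_width: 0.0134
grip_force: 0.2
```

Call:
{"api": "step_arm", "payload": {"plan": [[[0,0,0,0,0,0],[0,0,0,0,0,0],[0,0,0,0,0,0],[0,0,0,0,0,0]]], "grip": 0, "squeeze": 15}}

```text
time_s: 10.73
ee_pos: [0.5098, 0.2738, 0.0303]
eef_rot: [3.138, -0.0, 1.921]
force: [7.7, 3.0, -3.5]
grip_width: 0.0093
grip_force: 14.9
```

Run:
```python
from h import *
o=ctrl.get_obs();print(o['force'],o['moment'],o['grip_width'],o['grip_force'],Ro.from_euler('xyz',o['eef_rot']).inv().apply(o['force']))
a=snap('scene','s8.png');b=snap('top','t8.png')
f=lambda a,x,y,w,h,k:cv2.resize(a[y:y+h,x:x+w,::-1],(w*k,h*k),interpolation=cv2.INTER_CUBIC)
cv2.imwrite('pics/c8.png',np.hstack([f(a,222,145,70,70,8)]))
```

```text
[ 7.72603529  2.97361142 -3.48952797] [ 0.57629718 -1.51478687 -0.04714349] 0.009344178397477112 14.87869843840599 [0.14102707 8.26542731 3.51761487]
```

View pics/c8.png

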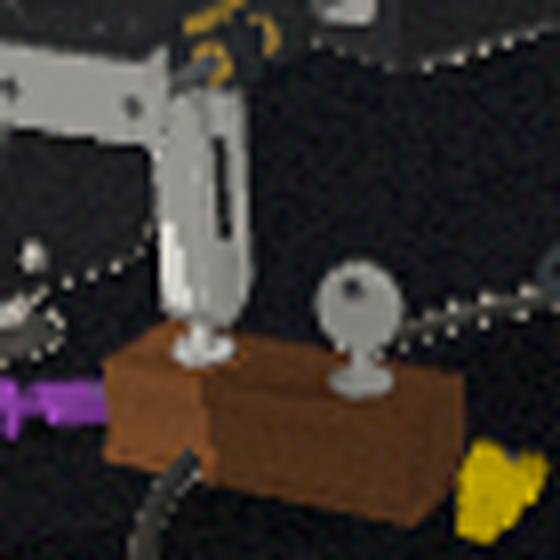

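Call:
{"api": "step_arm", "payload": {"plan": [[[0,0.04,0,0,0,0],[0,0.04,0,0,0,0],[0,0.04,0,0,0,0]]], "squeeze": 40}}

```text
time_s: 11.08
ee_pos: [0.5105, 0.274, 0.0303]
eef_rot: [3.14, -0.0, 1.921]
force: [7.0, 1.9, -1.1]
grip_width: 0.0086
grip_force: 39.9
```

Call:
{"api": "step_arm", "payload": {"plan": [[[0,0.04,-0.2,0,0,0],[0,0.04,-0.5,0,0,0],[0,0.04,-0.9,0,0,0],[0,0.04,-1.3,0,0,0],[0,0.04,-1.7,0,0,0],[0,0.04,-2.5,0,0,0],[0,0.04,-3.5,0,0,0],[0,0.04,-3.9,0,0,0]]]}}

```text
time_s: 11.75
ee_pos: [0.5117, 0.2747, 0.1516]
eef_rot: [3.137, -0.0, 1.921]
force: [0.9, -0.1, 0.8]
grip_width: 0.009
grip_force: 40.0
```

Run:
```python
from h import *
o=ctrl.get_obs();print(o['force'],o['moment'],o['grip_width'],o['grip_force'])
print([(np.round(r['at'],1).tolist(),round(r['confidence'],2)) for r in (snap('scene','s9.png') is not None) and ctrl.place_of('box_key_tip','scene')])
print([(np.round(r['at'],1).tolist(),round(r['confidence'],2)) for r in ctrl.place_of('box_key','scene')])
e=np.array(ctrl.get_obs()['ee_pos']);
for nm,dz in(('origin',.0245+.019-.031),('tip',.0245+.019-.031-.0325)):print(nm,proj('scene',e+[0,0,dz]))
go(bx(-.001,-.0015,.14),np.pi+BY)
```

```text
[ 0.92747909 -0.11225399  0.82282284] [-0.02807995  0.09122354 -0.00990239] 0.008994388143743134 39.98653471469879
[([279.7, 208.2], 0.53), ([353.4, 260.1], 0.47), ([364.2, 245.3], 0.45), ([245.4, 161.8], 0.44)]
[([246.7, 151.9], 0.67), ([283.3, 211.7], 0.66), ([225.4, 194.4], 0.51)]
origin [245.68177965 151.69526218]
tip [246.30103771 162.23988436]
row [-14.156, -7.695, 0.229, 0.011, 0.006, -10.862] t 11.9
```

Call:
{"api": "step_arm", "payload": {"plan": [[[-1.1,-0.6,0,0,0,-0.9],[-2.2,-1.2,0,0,0,-1.8],[-3.3,-1.8,0,0,0,-2.7],[-4.4,-2.4,0,0,0,-3.6],[-5.5,-3,0,0,0,-4.5],[-6.6,-3.6,0,0,0,-5.4],[-7.7,-4.2,0,0,0,-6.3],[-8.8,-4.8,0,0,0,-7.2]]]}}

```text
time_s: 12.57
ee_pos: [0.4647, -0.0247, 0.1451]
eef_rot: [-3.141, -0.003, 2.68]
force: [0.4, -1.0, -0.6]
grip_width: 0.0086
grip_force: 40.0
```

```bash
python3 -c "
from h import *
go(bx(-.001,-.0015,.14),np.pi+BY)"
```

```text
row [-1.921, -5.715, 0.17, -0.004, -0.026, -3.616] t 12.5667
```

Call:
{"api": "step_arm", "payload": {"plan": [[[-0.4,-1.1,0,0,0,-0.9],[-0.8,-2.2,0,0,0,-1.8],[-1.2,-3.3,0,0,0,-2.7],[-1.5,-4.4,0,0,0,-3.6],[-1.8,-5.2,0,0,0,-3.6],[-1.9,-5.7,0.1,0,0,-3.6],[-1.9,-5.7,0.1,0,0,-3.6],[-1.9,-5.7,0.1,0,0,-3.6]]]}}

```text
time_s: 13.23
ee_pos: [0.4394, -0.2014, 0.1423]
eef_rot: [3.14, -0.003, 3.051]
force: [0.1, 0.2, -0.0]
grip_width: 0.0086
grip_force: 40.0
```

Run:
```python
from h import *
go(bx(-.001,-.0015,.0975),np.pi+BY)
o=ctrl.get_obs();e=np.array(o['ee_pos']);print(e,o['force'])
a=snap('scene','s10.png');snap('top','t10.png')
for q in('box_key_tip','box_key','keyhole'):
  print(q,[(np.round(r['at'],1).tolist(),round(r['confidence'],2)) for r in ctrl.place_of(q,'scene')])
print('pred origin',proj('scene',e+[0,0,.0117]),'tip',proj('scene',e-[0,0,.0208]))
g=cv2.cvtColor(a,cv2.COLOR_RGB2GRAY)
print('cols 352..378')
for r in range(214,250):print(r,g[r,352:379].tolist())
```

```text
row [-0.028, -0.084, 1.492, 0.013, -0.025, -0.076] t 13.2333
[ 0.43937208 -0.20139833  0.14226343] [ 0.10876392  0.18576903 -0.00019097]
box_key_tip [([366.6, 225.4], 0.75), ([281.3, 209.3], 0.56), ([214.2, 197.5], 0.44)]
box_key [([365.4, 216.2], 0.79), ([223.2, 196.9], 0.68), ([283.4, 210.6], 0.55)]
keyhole [([366.7, 244.4], 0.77), ([262.6, 206.7], 0.38), ([301.6, 189.5], 0.32)]
pred origin [368.23800644 212.89224127] tip [366.93058321 226.71914521]
cols 352..378
214 [19, 20, 23, 15, 25, 15, 21, 24, 22, 16, 81, 179, 177, 158, 164, 174, 173, 175, 179, 177, 179, 149, 40, 39, 43, 44, 42]
215 [20, 18, 30, 24, 19, 23, 21, 22, 23, 19, 14, 39, 155, 188, 195, 187, 182, 181, 180, 173, 143, 36, 29, 47, 58, 59, 43]
216 [22, 13, 17, 17, 21, 24, 19, 23, 21, 20, 15, 6, 1, 97, 109, 152, 150, 122, 91, 30, 30, 37, 45, 51, 67, 48, 50]
217 [79, 85, 34, 17, 5, 7, 22, 25, 25, 22, 22, 18, 12, 27, 107, 146, 136, 101, 47, 30, 41, 49, 64, 77, 82, 73, 41]
218 [154, 192, 98, 62, 57, 25, 16, 17, 21, 23, 17, 17, 53, 113, 186, 192, 146, 137, 101, 43, 47, 62, 75, 77, 77, 85, 37]
219 [152, 152, 155, 157, 140, 84,
[... 3513 characters left out ...]
88]
245 [146, 143, 161, 183, 133, 133, 134, 150, 147, 148, 150, 149, 168, 187, 184, 184, 202, 201, 192, 166, 151, 149, 145, 152, 144, 202, 175]
246 [135, 136, 142, 169, 135, 146, 149, 148, 147, 150, 162, 170, 185, 183, 165, 153, 192, 199, 201, 172, 159, 149, 130, 163, 178, 174, 162]
247 [147, 148, 149, 147, 147, 147, 146, 148, 148, 166, 185, 182, 180, 157, 123, 129, 178, 173, 164, 144, 151, 162, 180, 175, 178, 127, 156]
248 [148, 147, 146, 146, 147, 147, 147, 147, 148, 147, 164, 157, 131, 123, 86, 83, 139, 139, 146, 163, 192, 175, 185, 135, 129, 135, 148]
249 [145, 148, 148, 146, 146, 147, 150, 148, 148, 147, 148, 146, 120, 64, 116, 153, 148, 113, 163, 177, 173, 163, 127, 117, 147, 148, 150]
```

Call:
{"api": "step_arm", "payload": {"plan": [[[-0.03,-0.13,0.3,0.01,-0.02,-0.08],[-0.03,-0.13,0.7,0.01,-0.02,-0.08],[-0.03,-0.13,1.1,0.01,-0.02,-0.08],[-0.03,-0.13,1.4,0.01,-0.02,-0.08],[-0.03,-0.13,1.5,0.01,-0.02,-0.08],[-0.03,-0.13,1.55,0.01,-0.02,-0.08],[-0.03,-0.13,1.6,0.01,-0.02,-0.08],[-0.03,-0.13,1.6,0.01,-0.02,-0.08]]]}}

```text
time_s: 14.15
ee_pos: [0.4409, -0.2056, 0.096]
eef_rot: [-3.14, 0.003, 3.061]
force: [-0.9, -0.3, -1.3]
grip_width: 0.0086
grip_force: 40.0
```

Call:
{"api": "step_arm", "payload": {"plan": [[[0,0,0.05,0,0,0],[0,0,0.1,0,0,0],[0,0,0.15,0,0,0],[0,0,0.15,0,0,0]]]}}

```text
time_s: 14.48
ee_pos: [0.4407, -0.2055, 0.0912]
eef_rot: [-3.141, 0.002, 3.06]
force: [0.3, 0.4, -1.0]
grip_width: 0.0084
grip_force: 40.0
```

Call:
{"api": "step_arm", "payload": {"plan": [[[0,0,0.05,0,0,0],[0,0,0.1,0,0,0],[0,0,0.1,0,0,0]]]}}

```text
time_s: 14.73
ee_pos: [0.4409, -0.2055, 0.0885]
eef_rot: [-3.141, 0.002, 3.06]
force: [-0.9, 1.7, 4.1]
grip_width: 0.0088
grip_force: 40.0
```

Call:
{"api": "step_arm", "payload": {"plan": [[[0,0.03,0,0,0,0],[0,0.03,0,0,0,0]]]}}

```text
time_s: 14.9
ee_pos: [0.4408, -0.2046, 0.0883]
eef_rot: [-3.14, 0.002, 3.061]
force: [0.3, 0.3, -0.6]
grip_width: 0.0086
grip_force: 40.0
```

Call:
{"api": "step_arm", "payload": {"plan": [[[0,0,0.05,0,0,0],[0,0,0.1,0,0,0],[0,0,0.1,0,0,0]]]}}

```text
time_s: 15.15
ee_pos: [0.4411, -0.2046, 0.0851]
eef_rot: [-3.141, 0.003, 3.06]
force: [3.3, 1.2, -2.7]
grip_width: 0.0089
grip_force: 40.0
```

Call:
{"api": "step_arm", "payload": {"plan": [[[-0.03,0.02,0,0,0,0],[-0.03,0.02,0,0,0,0]]]}}

```text
time_s: 15.32
ee_pos: [0.4417, -0.2041, 0.0852]
eef_rot: [-3.141, 0.001, 3.061]
force: [0.2, -0.7, -0.3]
grip_width: 0.0089
grip_force: 40.0
```

Call:
{"api": "step_arm", "payload": {"plan": [[[0,0,0.05,0,0,0],[0,0,0.1,0,0,0],[0,0,0.1,0,0,0]]]}}

```text
time_s: 15.57
ee_pos: [0.4415, -0.2041, 0.0819]
eef_rot: [-3.141, 0.001, 3.06]
force: [-0.6, -0.7, -1.2]
grip_width: 0.0087
grip_force: 40.0
```

Free so far. Continue to the first pin (~0.079).

Call:
{"api": "step_arm", "payload": {"plan": [[[0,0,0.05,0,0,0],[0,0,0.1,0,0,0],[0,0,0.15,0,0,0],[0,0,0.15,0,0,0]]]}}

```text
time_s: 15.9
ee_pos: [0.4417, -0.2041, 0.0775]
eef_rot: [-3.141, 0.002, 3.06]
force: [0.5, -0.1, -1.7]
grip_width: 0.0089
grip_force: 40.0
```

Call:
{"api": "step_arm", "payload": {"plan": [[[0,0,0.05,0,0,0],[0,0,0.1,0,0,0],[0,0,0.1,0,0,0]]]}}

```text
time_s: 16.15
ee_pos: [0.4416, -0.2041, 0.0747]
eef_rot: [-3.141, 0.001, 3.061]
force: [-2.9, 0.6, 2.2]
grip_width: 0.0084
grip_force: 40.0
```

Call:
{"api": "step_arm", "payload": {"plan": [[[0,0,0.05,0,0,0],[0,0,0.1,0,0,0],[0,0,0.1,0,0,0]]]}}

```text
time_s: 16.4
ee_pos: [0.4416, -0.2041, 0.0717]
eef_rot: [-3.141, 0.001, 3.061]
force: [-2.7, 0.8, 0.4]
grip_width: 0.0085
grip_force: 40.0
```

Call:
{"api": "step_arm", "payload": {"plan": [[[0.01,0,0.05,0,0,0],[0.01,0,0.1,0,0,0],[0.01,0,0.1,0,0,0]]]}}

```text
time_s: 16.65
ee_pos: [0.4415, -0.204, 0.0689]
eef_rot: [-3.141, 0.002, 3.06]
force: [-1.2, 3.2, 2.2]
grip_width: 0.0087
grip_force: 40.0
```

Call:
{"api": "step_arm", "payload": {"plan": [[[0,0,0.05,0,0,0],[0,0,0.1,0,0,0],[0,0,0.1,0,0,0]]]}}

```text
time_s: 16.9
ee_pos: [0.4416, -0.2041, 0.066]
eef_rot: [-3.141, 0.002, 3.061]
force: [-2.5, 3.2, 4.8]
grip_width: 0.0086
grip_force: 40.0
```

Call:
{"api": "step_arm", "payload": {"plan": [[[0,0.01,0.05,0,0,0],[0,0.01,0.08,0,0,0],[0,0.01,0.08,0,0,0]]]}}

```text
time_s: 17.15
ee_pos: [0.4417, -0.204, 0.0639]
eef_rot: [-3.14, 0.002, 3.061]
force: [-3.0, 2.4, 7.0]
grip_width: 0.0086
grip_force: 40.0
```

Call:
{"api": "step_arm", "payload": {"plan": [[[0,0,0.03,0,0,0],[0,0,0.05,0,0,0],[0,0,0.05,0,0,0]]]}}

```text
time_s: 17.4
ee_pos: [0.4417, -0.204, 0.0625]
eef_rot: [-3.14, 0.002, 3.061]
force: [-4.0, 2.2, 10.0]
grip_width: 0.0088
grip_force: 40.0
```

Call:
{"api": "step_arm", "payload": {"plan": [[[0,0,0.03,0,0,0],[0,0,0.05,0,0,0],[0,0,0.05,0,0,0]]]}}

```text
time_s: 17.65
ee_pos: [0.4421, -0.2041, 0.0623]
eef_rot: [-3.14, 0.004, 3.061]
force: [-8.6, 5.1, 26.2]
grip_width: 0.0086
grip_force: 40.0
```

Run:
```python
from h import *
o=ctrl.get_obs();e=np.array(o['ee_pos']);print(e,o['force'],o['moment'])
a=snap('scene','s11.png')
for q in('box_key_grip','box_key'):
  print(q,[(np.round(r['at'],1).tolist(),round(r['confidence'],2)) for r in ctrl.place_of(q,'scene')])
print('pred origin',proj('scene',e+[0,0,.0117]),proj('scene',[e[0],e[1],.075]))
g=cv2.cvtColor(a,cv2.COLOR_RGB2GRAY)
print('cols 355..378')
for r in range(234,253):print(r,g[r,355:379].tolist())
```

```text
[ 0.44213198 -0.20405603  0.0622638 ] [-8.63457335  5.1274903  26.22208363] [1.19794082 2.06827229 0.03067595]
box_key_grip [([229.7, 194.7], 0.67), ([283.4, 203.4], 0.62), ([367.5, 233.3], 0.47)]
box_key [([367.1, 246.4], 0.64), ([225.1, 194.6], 0.39)]
pred origin [366.85688509 246.013441  ] [366.89675209 245.60207128]
cols 355..378
234 [150, 150, 150, 150, 145, 201, 200, 164, 176, 178, 161, 121, 120, 153, 201, 197, 196, 211, 145, 147, 148, 150, 155, 61]
235 [151, 152, 152, 151, 149, 198, 201, 166, 178, 178, 153, 122, 114, 184, 199, 196, 199, 192, 146, 148, 149, 150, 141, 111]
236 [153, 150, 151, 152, 151, 172, 199, 169, 179, 178, 148, 122, 113, 182, 198, 196, 198, 190, 146, 146, 147, 149, 148, 106]
237 [151, 150, 152, 151, 149, 148, 170, 166, 180, 183, 136, 120, 113, 168, 199, 197, 199, 175, 148, 149, 148, 148, 174, 104]
238 [152, 151, 150, 150, 147, 150, 145, 170, 180, 180, 133, 122, 118, 174, 198, 198, 199, 165, 149, 150, 148, 127, 105, 108]
239 [150, 148, 145, 146, 146, 146, 136, 173, 180, 179, 128, 121, 112, 203, 200, 198, 201, 166, 146, 137, 121, 124, 126, 127]
240 [144, 147, 
[... 905 characters left out ...]
 157, 156, 172, 171, 176, 173, 174, 166, 153, 163, 180, 173, 179, 127, 155]
248 [133, 133, 133, 132, 133, 134, 120, 158, 182, 175, 172, 163, 171, 174, 168, 172, 149, 191, 177, 184, 134, 128, 137, 150]
249 [132, 134, 132, 135, 135, 133, 133, 131, 141, 161, 189, 171, 168, 175, 111, 153, 176, 173, 163, 126, 116, 148, 148, 150]
250 [134, 134, 133, 136, 135, 134, 137, 135, 149, 134, 142, 135, 146, 156, 176, 174, 168, 128, 157, 103, 151, 148, 150, 149]
251 [132, 136, 133, 135, 136, 137, 150, 150, 149, 150, 147, 146, 198, 192, 184, 137, 131, 136, 151, 151, 150, 150, 149, 148]
252 [138, 136, 136, 137, 138, 150, 147, 149, 150, 149, 149, 132, 187, 176, 130, 136, 149, 148, 149, 150, 149, 150, 148, 148]
```

Call:
{"api": "step_arm", "payload": {"plan": [[[0.01,0,-0.03,0,0,0],[0.01,0.01,-0.04,0,0,0],[0.01,0.01,-0.04,0,0,0]]], "squeeze": 60}}

```text
time_s: 18.05
ee_pos: [0.4419, -0.2039, 0.0623]
eef_rot: [-3.14, 0.004, 3.061]
force: [-1.7, 1.3, 8.5]
grip_width: 0.0081
grip_force: 60.0
```

Call:
{"api": "step_arm", "payload": {"plan": [[[0,0,0,0,0,0.5],[0,0,0,0,0,1],[0,0,0,0,0,1.5],[0,0,0,0,0,2],[0,0,0,0,0,2.5],[0,0,0,0,0,3],[0,0,0,0,0,3]]]}}

```text
time_s: 18.63
ee_pos: [0.4417, -0.2045, 0.0624]
eef_rot: [-3.14, 0.004, 2.743]
force: [-4.2, -4.0, 7.5]
grip_width: 0.0088
grip_force: 60.0
```

Run:
```python
from h import *
o=ctrl.get_obs();print(o['force'],o['moment'],o['qpos'])
```

```text
[-4.23985041 -4.04644432  7.48491302] [-0.87358499  0.83248812  0.03661495] [-5.08024491e-01  2.90695208e-01  1.82130672e+00 -1.41236162e-03
  1.02506343e+00 -1.67958456e+00]
```

Call:
{"api": "step_arm", "payload": {"plan": [[[0.01,-0.02,0,0,0,0.6],[0.01,-0.02,0,0,0,1.2],[0.01,-0.02,0,0,0,1.8],[0.01,-0.02,0,0,0,2.4],[0.01,-0.02,0,0,0,3],[0.01,-0.02,0,0,0,3.5],[0.01,-0.02,0,0,0,4],[0.01,-0.02,0,0,0,4]]]}}

```text
time_s: 19.3
ee_pos: [0.441, -0.2054, 0.0624]
eef_rot: [-3.141, 0.005, 2.324]
force: [-5.8, -7.3, 8.2]
grip_width: 0.0085
grip_force: 60.0
```

Call:
{"api": "step_arm", "payload": {"plan": [[[0,-0.03,0,0,0,0.6],[-0.01,-0.04,0,0,0,1.2],[-0.01,-0.04,0,0,0,1.8],[-0.01,-0.04,0,0,0,2.4],[-0.01,-0.05,0,0,0,3],[-0.01,-0.05,0,0,0,3.5],[-0.01,-0.05,0,0,0,4],[-0.01,-0.05,0,0,0,4]]]}}

```text
time_s: 19.97
ee_pos: [0.4398, -0.2061, 0.0623]
eef_rot: [3.141, 0.004, 1.905]
force: [-7.4, -3.7, 10.1]
grip_width: 0.0085
grip_force: 60.0
```

Run:
```python
from h import *
o=ctrl.get_obs();print(o['force'],o['moment'],o['qpos'][5])
```

```text
[-7.43598733 -3.65056672 10.09948969] [-0.82571561  1.62634999  0.05727895] -0.8463722022597859
```

Call:
{"api": "step_arm", "payload": {"plan": [[[0,-0.03,0,0,0,0.5],[0,-0.03,0,0,0,1],[0,-0.03,0,0,0,1.5],[0,-0.03,0,0,0,2],[0,-0.03,0,0,0,2.4],[0,-0.03,0,0,0,2.4]]]}}

```text
time_s: 20.47
ee_pos: [0.4391, -0.2063, 0.0624]
eef_rot: [3.139, 0.003, 1.655]
force: [-7.3, -2.5, 10.1]
grip_width: 0.0086
grip_force: 60.0
```

Call:
{"api": "step_arm", "payload": {"plan": [[[0,0,0,0,0,0.3],[0,0,0,0,0,0.6],[0,0,0,0,0,0.6],[0,0,0,0,0,0.6]]]}}

```text
time_s: 20.8
ee_pos: [0.4391, -0.2063, 0.0624]
eef_rot: [3.139, 0.003, 1.594]
force: [-7.1, -3.3, 10.0]
grip_width: 0.0087
grip_force: 60.0
```

Run:
```python
from h import *
o=ctrl.get_obs();print(o['force'],o['moment'],o['qpos'][5])
```

```text
[-7.05551239 -3.25134594 10.03943127] [-0.6324771   1.55257956  0.06476143] -0.536759957581406
```

Call:
{"api": "step_arm", "payload": {"plan": [[[0,-0.01,0,0,0,0.25],[0,-0.01,0,0,0,0.5],[0,-0.01,0,0,0,0.5],[0,-0.01,0,0,0,0.5]]]}}

```text
time_s: 21.13
ee_pos: [0.4389, -0.2063, 0.0624]
eef_rot: [3.139, 0.003, 1.542]
force: [-5.8, -2.9, 10.1]
grip_width: 0.0088
grip_force: 60.0
```

Run:
```python
from h import *
o=ctrl.get_obs();e=np.array(o['ee_pos']);print(o['force'],o['moment'],o['eef_rot'])
snap('scene','s12.png')
for q in('box_key','cover_grip'):
  print(q,[(np.round(r['at'],1).tolist(),round(r['confidence'],2)) for r in ctrl.place_of(q,'scene')])
g=cv2.cvtColor(cv2.imread('pics/s12.png'),cv2.COLOR_BGR2GRAY);g6=cv2.cvtColor(cv2.imread('pics/s6.png'),cv2.COLOR_BGR2GRAY)
print('cover diff',np.abs(g[230:237,381:390].astype(int)-g6[230:237,381:390]).max())
d=np.abs(g.astype(int)-g6)>25;d=d[222:262,330:365];print('bolt area diff');ys,xs=np.where(d[:, :28]);print(len(ys),(xs+330).tolist()[:40],(ys+222).tolist()[:40])
```

```text
[-5.75254442 -2.92722073 10.09549453] [-0.59386534  1.28757386  0.15003925] [3.13889486e+00 2.78904429e-03 1.54214452e+00]
box_key [([365.8, 246.8], 0.47), ([283.9, 212.0], 0.44), ([221.8, 196.9], 0.43)]
cover_grip [([187.9, 195.1], 0.61), ([382.0, 231.5], 0.55), ([261.0, 202.1], 0.53)]
cover diff 45
bolt area diff
8 [348, 349, 351, 347, 348, 351, 347, 346] [240, 240, 240, 241, 241, 241, 242, 243]
```

```bash
python3 -c "
from station import ctrl
print(ctrl.hand_in())"
```

```text
the job is handed in; nothing more can be done
None
```

The job is handed in, with no verdict returned: the cover was pushed to its end stop, the square-bowed key went in to its collar and turned clockwise to its stop (about 1.5 rad at the wrist), and the gripper is still holding it there at 60 N.

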